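Load the price-label holder in the farm shop

TASK

Load the label holder on the counter: slide the large label roll onto its steel rod first, then the small roll in front of it, and then push the black end cap fully home on the rod's end so that both rolls are kept on. Leave the jars and the other things on the counter where they are.

Things in the scene. Friction and masses are not known exactly. Their poses are not given: they have to be found in the camera images.
- holder: Grey steel label holder, screwed to the counter: base plate 120 x 150 x 12 mm (100 mm to -y, 50 mm to +y of the origin), upright bracket, round back plate 54 mm across (top 147 mm above the counter) and a bare steel rod that sticks out level from the back plate along the holder's -y axis. Origin on the counter straight below the rod's root; yaw differs.
- rod_root (a point): Point on the rod's axis at the front face of the back plate, 120 mm above the counter; same axes as the holder: the rod runs from here along -y. Rod 16 mm in diameter, 94 mm long, the last 6 mm tapering to 10 mm.
- rod_tip (a point): Point on the rod's axis at its free end, 94 mm from rod_root along -y.
- roll_large: The large roll of plain paper price labels, tightly wound, rigid: 60 mm in diameter, 36 mm wide, open hole 25 mm in diameter right through, about 75 g. Origin at its centre; its hole runs along its y axis (level at the start); either way round will do. It lies on a wooden V rest, origin 45 mm above the counter. It may turn about its own axis when handled.
- roll_small: The small roll of labels, the same but 46 mm in diameter and 26 mm wide, hole 25 mm, about 30 g. Origin at its centre, hole along its y axis (horizontal at the start), 41 mm above the counter on its rest.
- cap: Black plastic end cap, about 50 g: round grip 40 mm in diameter, 30 mm long, flange 52 mm in diameter, 5 mm thick at its +y end. Origin on the axis at the grip's middle (grip y = -15 to +15 mm, flange +15 to +20 mm). Its y axis points out of the mouth, level at the start, 42 mm above the counter, within 40 degrees of the holder's +y, so the mouth already faces roughly towards the back plate.
- cap_mouth (a point): Centre of the cap's mouth, on the flange's face, 20 mm from the cap's origin along its +y. The blind hole here is 20 mm in diameter and 28 mm deep. Fully home, the rod's end meets the hole's floor and the mouth is 66 mm from the back plate, which leaves the rolls 4 mm of play.
- rest_large: Low wooden V rest fixed to the counter that carries the large roll: 30 mm wide (x), 24 mm long (y, along the hole of what lies on it), 19 mm high; origin under its centre. The three rests change places between starts.
- rest_small: The same kind of rest, 23 mm high, carrying the small roll.
- rest_cap: The same kind of rest, 27 mm high, carrying the cap's grip.
- jar_a: Bystander: jam jar, 60 mm in diameter, 82 mm high; origin under its centre.
- jar_b: Bystander: jam jar, 60 mm in diameter, 82 mm high; origin under its centre.
- jar_c: Bystander: green glass jar, 68 mm in diameter, 85 mm high; origin under its centre.
- price_card: Bystander: blank price card standing in a wooden foot 35 x 90 mm, 67 mm high; origin under its centre.
- stapler: Bystander: stapler 115 x 32 mm, 36 mm high; origin under its centre.
- stamp: Bystander: hand stamp 50 x 25 mm, 60 mm high; origin under its centre.
Things that resemble listed ones, but are neither listed nor needed, are in the scene too. What is shaped like the roll_small but orange or red is not meant.

How it is judged:
By the outcome, as a careful person would: the job done as asked, in the order asked, and still so for the second after the job is handed in, with the robot touching nothing.
It also fails if it takes over 72 s, if anything falls off the work surface, if the arm or the gripper's body presses on something with over 40 N, if the wrist force passes 120 N, or if a joint passes its speed limit or range.

ROBOT

A 7-joint arm with a two-finger parallel gripper is mounted at the origin on the work surface. World frame = base frame: x ahead of the robot, y to its left, z up, the work surface at z = 0. Lengths are in mm, angles in rad, forces in N, time in s.
With the tool pointing down it reaches from about 400 to 900 mm from the base axis. Payload 5.6 kg.
Tool frame: the origin (TCP) lies midway between the tips of the shut fingers; the grasp point (between the pads) lies 19 mm behind it; z points along the fingers, y is the line along which they close (so a half turn about z gives the same grasp; the last joint's range is limited). The gripper opens to 92 mm and grips with 3 to 60 N. Pads are 20 mm wide; open, the fingers measure 128 mm over their backs; the gripper's body (75 mm by 189 mm) begins 69 mm behind the grasp point.
Start: joints at [-1.243, 0.468, -0.012, 1.603, 0.006, 1.071, -0.056], TCP at [235.577, 605.817, 180.692] pointing down, gripper open.
Joint ranges: [-2.53, 2.53], [-0.31, 2.02], [-1.57, 1.55], [0.28, 2.44], [-1.29, 4.43], [0.15, 1.84], [-2.92, 2.92]. Speed limits (rad/s): [2.57, 2.57, 3.14, 3.14, 3.14, 3.14, 3.14].

INTERFACE

Orientations are given as a rotation vector (axis times angle).
In Python, from cell import robot, grip, kin, viewer gives the robot as it stands. Calls block until the motion is done:
- robot.movep(position, orientation): joint-space move of the TCP to a pose.
- robot.servo_line(position, feed=150, rotation=None): straight line of the TCP; rotation=None keeps the orientation; feed is the mean speed in mm/s.
- robot.goto_joints(angles): joint-space move.
- grip(opening, newtons=None): opening from 0.0 (shut) to 1.0 (fully open); newtons is the grip in N (None keeps the last); returns when the fingers have stopped.
- robot.hold(seconds).
- kin.ik(position, orientation): joint angles nearest the present ones, or None.
- robot.observe(): the state.
- viewer.read_camera(name): name is "side" or "top"; returns the picture (480x640x3 uint8, red, green, blue); there is no depth.
- viewer.camera_info(name): a dict with "camera_matrix" (3x3 intrinsics, pixels), "R" (3x3) and "t" (3): a world point X has camera coordinates R X + t. Camera axes: x right, y down, z forward; pixel columns grow to the right and rows downward; lengths in mm; the calibration is good to about 2 mm. A picture is of the moment at which its call begins. camera_info takes no time and is no camera call.
A pose or a line that the arm cannot do raises robot.IKError and nothing moves.
- robot.job_done(): hands the job in; it is judged then, once.
Trained networks look in the newest picture that a camera, given by its name, has taken for a name from the list of things; names that differ only in an ending like _2 or _b are one class to them, and where a whole thing is asked for, a point or a joint stands for the part that bears it (a point fixed in the world has none). Each returns a list of dicts, best first, with "confidence" (0 to 1); they miss things now and then, are a little off and sometimes report something else, mostly with a low value. They report only what shows in the picture. A call takes as long as a camera call. They do not tell look-alikes from the thing itself.
- viewer.silhouettes(name, camera): "mask" (480x640 bool, what is visible of it).
- viewer.pinpoint(name, camera): "at" ([x, y, z] in mm, in the coordinates of the camera as it stood for that picture, good to about 4 mm: a listed point, or the origin of a listed thing).
The state is a dict: "t": time; "joints": joint angles; "joint_velocities": joint speeds; "joint_torque": joint torques, N m; "tcp_pos": TCP position; "tcp_rot": TCP orientation; "contact_force": force on the tool from outside, world axes, zero at the start; "wrist_torque": the same for the moment, N m; "grip_width": opening from 0.0 (shut) to 1.0 (fully open); "grip_force": force on a finger pad.
Only numpy, scipy, OpenCV 4.12 (cv2) and the standard library are available. Lean on these libraries where they do the work, as an engineer would, in place of code of your own. Each camera call takes 0.05 s, during which the arm holds its last target. There are 200 camera calls.

## Working session

There is one attempt and no reset: what is moved stays moved. The work goes in short steps, each a Python script; the robot and the scene stay as the last script left them, time stands still between calls to the robot, and variables do not carry over. Pictures are saved under pics/ and viewed, at most 10 in all, crops included, and the job is handed in when it is done.

```bash
ls; mkdir -p pics; python3 - <<'E'
from cell import robot, grip, kin, viewer
import cv2, numpy as np
for c in ("side","top"):
    im=viewer.read_camera(c); cv2.imwrite(f"pics/{c}0.png",im[...,::-1])
    i=viewer.camera_info(c); R=np.array(i["R"]);t=np.array(i["t"])
    print(c,np.round(i["camera_matrix"],1).tolist(),"cam at",np.round(-R.T@t),np.round(R,3).tolist())
    for n in ["rod_root","rod_tip","roll_large","roll_small","cap","cap_mouth","rest_large","rest_small","rest_cap","jar_a","jar_c","price_card","stapler","stamp","holder"]:
        print(n,[(np.round(R.T@(np.array(d["at"])-t)).tolist(),round(d["confidence"],2)) for d in viewer.pinpoint(n,c)[:4]])
print(robot.observe())
E
```

```text
pics
side [[506.5, 0.0, 306.0], [0.0, 506.5, 232.9], [0.0, 0.0, 1.0]] cam at [ 132. -598.  728.] [[0.795, -0.607, -0.006], [-0.423, -0.546, -0.723], [0.436, 0.577, -0.691]]
rod_root [([497.0, 199.0, 120.0], 0.87)]
rod_tip [([512.0, 100.0, 118.0], 0.9)]
roll_large [([468.0, -96.0, 43.0], 0.76)]
roll_small [([401.0, -168.0, 12.0], 0.92), ([571.0, -135.0, 12.0], 0.88), ([510.0, -192.0, 44.0], 0.6), ([704.0, -191.0, -1.0], 0.44)]
cap [([501.0, -294.0, 43.0], 0.77)]
cap_mouth [([495.0, -275.0, 39.0], 0.97)]
rest_large [([470.0, -100.0, -1.0], 0.51)]
rest_small [([507.0, -194.0, -5.0], 0.63), ([470.0, -95.0, 45.0], 0.28)]
rest_cap [([504.0, -291.0, 3.0], 0.71)]
jar_a [([702.0, -190.0, 2.0], 0.86), ([688.0, -125.0, -4.0], 0.6)]
jar_c [([702.0, -190.0, 2.0], 0.86), ([688.0, -125.0, -4.0], 0.6)]
price_card [([690.0, 58.0, -0.0], 0.7), ([704.0, -192.0, 0.0], 0.62)]
stapler [([574.0, -415.0, 2.0], 0.77)]
stamp [([416.0, -386.0, -0.0], 0.98)]
holder [([500.0, 200.0, -1.0], 0.63), ([492.0, -275.0, 39.0], 0.62)]
top [[454.7, 0.0, 325.3], [0.0, 454.7, 238.3], [0.0, 0.0, 1.0]] cam at [503. -44. 945.
[... 937 characters left out ...]
ts': array([-1.24299977,  0.46748247, -0.01163354,  1.6027221 ,  0.00598436,
        1.07139392, -0.056331  ]), 'joint_velocities': array([-0.00153425, -0.00061879, -0.00076676,  0.00066078, -0.00057335,
        0.00073013, -0.00084402]), 'joint_torque': array([-2.95913583e-05, -5.20412529e+01, -1.23628959e-02, -2.44050443e+01,
       -5.66213101e-02,  1.14476559e-02,  2.18853927e-05]), 'tcp_pos': array([235.5496331 , 605.81668788, 180.69459104]), 'tcp_rot': array([5.79235369e-01, 3.08771731e+00, 4.27535596e-05]), 'contact_force': array([ 0.19805865, -0.05409049, -0.30412297]), 'wrist_torque': array([-0.00937824,  0.04329312, -0.03407503]), 'grip_force': 0.0, 'grip_width': 1.001067369866445}
```

View pics/side0.png

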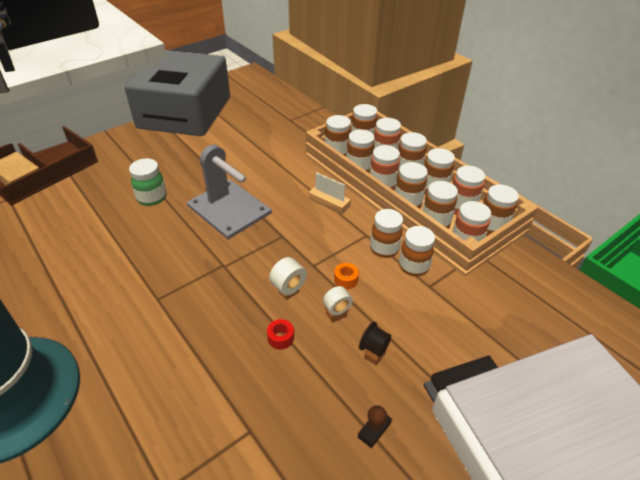

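View pics/top0.png

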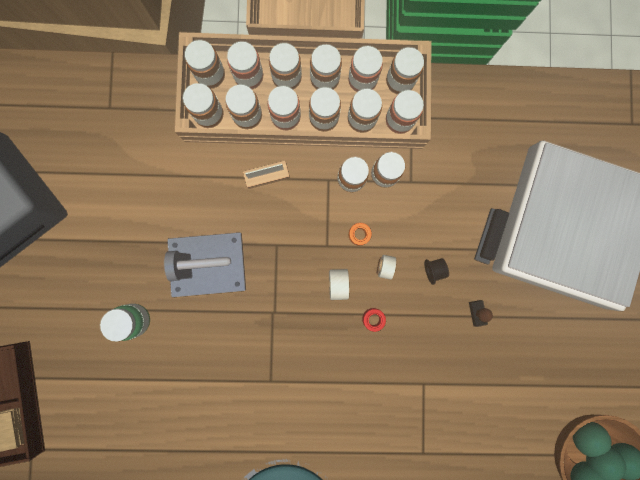

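The side view shows the large roll at px (288,276), the small white roll at (338,302), the black cap at (376,339) and the holder rod at about (215–240,165). The red and orange rings are decoys. Next I'll make rectified close-ups to measure axes.

```bash
cat > h.py <<'E'
import numpy as np, cv2
from cell import robot, grip, kin, viewer
from scipy.spatial.transform import Rotation as Ro
def cam(c):
    i=viewer.camera_info(c); return np.array(i["camera_matrix"]),np.array(i["R"]),np.array(i["t"])
def project(c,P):
    K,R,t=cam(c); p=(R@np.asarray(P,float).T).T+t; p=p@K.T; return p[:,:2]/p[:,2:]
def toplane(c,uv,z):
    K,R,t=cam(c); d=np.c_[np.asarray(uv,float),np.ones(len(uv))]@np.linalg.inv(K).T@R; o=-R.T@t
    return o+d*((z-o[2])/d[:,2])[:,None]
def rect(c,im,x0,x1,y0,y1,z,s):
    "metric view of the plane z: column grows with -y (from y1), row with -x (from x1)"
    W=np.array([[x1,y1],[x1,y0],[x0,y0],[x0,y1]],float)
    dst=np.float32([[0,0],[(y1-y0)*s,0],[(y1-y0)*s,(x1-x0)*s],[0,(x1-x0)*s]])
    M=cv2.getPerspectiveTransform(np.float32(project(c,np.c_[W,np.full(4,z)])),dst)
    return cv2.warpPerspective(im,M,(int((y1-y0)*s),int((x1-x0)*s)),flags=cv2.INTER_CUBIC)
E
python3 - <<'E'
from h import *
rows=[]
for c in ("top","side"):
    im=viewer.read_camera(c)
    a=rect(c,im,460,560,80,220,120,2.8)
    b=rect(c,im,430,550,-325,-70,43,1.55)[:,:]
    h=280; f=lambda q:cv2.copyMakeBorder(q,0,h-q.shape[0],0,4,cv2.BORDER_CONSTANT)
    rows.append(np.hstack([f(a),f(b)]))
    for n,z in (("roll_large",45),("roll_small",41),("cap",42)):
        for d in viewer.silhouettes(n,c)[:3]:
            m=d["mask"].astype(np.uint8); v,u=np.nonzero(m)
            if len(u)<30: continue
            cs=np.vstack([k.reshape(-1,2) for k in cv2.findContours(m,0,1)[0]])
            P=toplane(c,cs,z)[:,:2].astype(np.float32)
            print(c,n,round(d["confidence"],2),len(u),[np.round(q,1) for q in cv2.minAreaRect(P)])
cv2.imwrite("pics/rect0.png",np.vstack(rows)[...,::-1])
E
```

```text
top roll_large 0.6 587 [array([470.5, -95.5]), array([58.9, 37.6]), np.float64(1.2)]
top roll_small 0.77 299 [array([ 570.6, -135.8]), array([44.1, 42.1]), np.float64(1.0)]
top roll_small 0.67 321 [array([ 507.2, -191.6]), array([30. , 44.9]), np.float64(77.2)]
top roll_small 0.56 432 [array([ 400.9, -165.2]), array([47.3, 47.5]), np.float64(45.6)]
top cap 0.76 499 [array([ 504.4, -289.5]), array([49.9, 47.3]), np.float64(25.5)]
side roll_large 0.85 996 [array([470.3, -93.8]), array([66. , 77.4]), np.float64(1.6)]
side roll_small 0.91 647 [array([ 507. , -189.7]), array([56.5, 52. ]), np.float64(83.9)]
side roll_small 0.73 657 [array([ 387.6, -185.6]), array([57. , 44.4]), np.float64(53.7)]
side roll_small 0.68 534 [array([ 555.5, -154.6]), array([62.5, 43.6]), np.float64(42.4)]
side cap 0.6 671 [array([ 504.3, -288. ]), array([57. , 43.8]), np.float64(26.1)]
```

View pics/rect0.png

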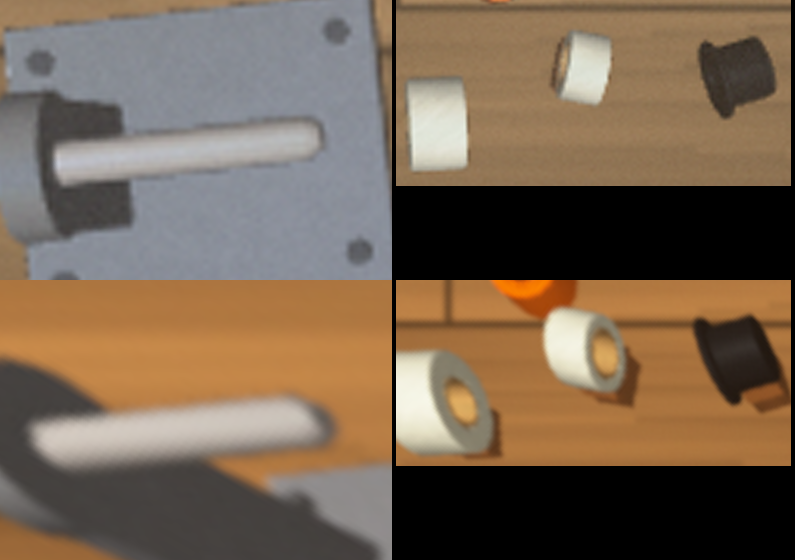

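Top rectified: the rod runs from px (57,164) to (322,137), so root ≈ (500.7,199), tip ≈ (510.5,105) and yaw ≈ 0.104. The rolls and the cap have yaws of about 0.02, -0.2 and 0.3. Next I'll check IK, then pick the large roll and stage it in front of the rod.

```bash
cat >> h.py <<'E'
YAW=0.104; ROOT=np.array([500.7,199.,120.]); OUT=np.array([np.sin(YAW),-np.cos(YAW),0]); LAT=np.array([np.cos(YAW),np.sin(YAW),0])
def rv(yaw,flip=0):
    s,c=np.sin(yaw),np.cos(yaw); M=np.array([[-s,c,0],[c,s,0],[0,0,-1]]).T
    M=np.array([[-s,c,0],[c,s,0],[0,0,-1]],float).T
    if flip: M=M@np.diag([-1,-1,1])
    return Ro.from_matrix(M).as_rotvec()
def tcp(p): return np.asarray(p,float)-[0,0,19]      # TCP for a grasp point
def onrod(d,lat=0,dz=0): return tcp(ROOT+OUT*d+LAT*lat+[0,0,dz])
E
python3 - <<'E'
from h import *
for f in (0,1):
  for p,y in ((tcp([470.4,-95,45]),.02),(tcp([507,-191,41]),-.2),(tcp([503.5,-290.5,42]),.3),(onrod(140),YAW),(onrod(18),YAW),(onrod(140)+[0,0,100],YAW)):
    q=kin.ik(p,rv(y,f)); print(f,None if q is None else np.round(q,2))
E
```

```text
0 [-0.36  0.48  0.6   2.15 -0.45  0.64  0.58]
0 [-0.37  0.68  0.89  2.02 -0.75  0.81  0.77]
0 [-0.12  0.69  0.8   1.92 -0.67  0.82  1.34]
0 [-0.59  0.37  0.49  2.02 -0.24  0.81  0.15]
0 [-0.74  0.39  0.41  1.98 -0.21  0.82 -0.11]
0 [-0.64  0.23  0.54  1.93 -0.14  1.02  0.06]
1 [-0.82  0.93  1.34  2.17 -1.11  1.06 -1.97]
1 [-0.59  1.03  1.34  2.03 -1.15  1.15 -2.06]
1 [-0.39  1.07  1.33  1.93 -1.16  1.2  -1.43]
1 [-1.13  0.77  1.35  2.04 -0.87  1.09 -2.4 ]
1 [-0.23  0.39 -0.22  1.94  0.11  0.82  2.74]
1 [ 0.79  0.59 -1.31  1.85  0.61  1.2   2.53]
```

```bash
cat >> h.py <<'E'
def pick(p,yaw,opening,N,up=260):
    p=np.asarray(p,float); grip(opening)
    robot.movep(tcp([p[0],p[1],p[2]+70]),rv(yaw)); robot.servo_line(tcp(p),120)
    grip(0.0,N); s=robot.observe(); print("grip mm",round(s["grip_width"]*92,1),"F",round(s["grip_force"],1),"t",round(s["t"],1))
    robot.servo_line(tcp([p[0],p[1],up]),250)
    s=robot.observe(); print("after lift",round(s["grip_width"]*92,1),np.round(s["contact_force"],1))
def look(name,n="roll_small"):
    im=[]
    for c in ("top","side"):
        a=viewer.read_camera(c); u,v=project(c,[robot.observe()["tcp_pos"]])[0].astype(int)
        u=np.clip(u,100,540);v=np.clip(v,90,390)
        im.append(cv2.resize(a[v-90:v+90,u-100:u+100],(400,360),interpolation=cv2.INTER_CUBIC)); print(c,"crop origin",u-100,v-90,"x2")
        K,R,t=cam(c)
        for k in n.split():
            print(k,[(np.round(R.T@(np.array(d["at"])-t),1).tolist(),round(d["confidence"],2)) for d in viewer.pinpoint(k,c)[:3]])
    cv2.imwrite(f"pics/{name}.png",np.hstack(im)[...,::-1])
E
python3 - <<'E'
from h import *
robot.servo_line([235.6,605.8,300],250)
robot.movep([470,-95,300],rv(.02))
pick([470.4,-95,45],.02,0.95,20)
robot.movep(onrod(94+18+25)+[0,0,60],rv(YAW)); robot.servo_line(onrod(94+18+25),150)
robot.hold(.2); print(robot.observe()["t"],robot.observe()["tcp_pos"]); look("large1","roll_large rod_tip")
E
```

```text
grip mm 48.7 F 16.3 t 7.8
after lift 48.5 [-0.1  0.3 -2.3]
10.2833 [515.78731639  62.76850352 102.10807547]
top crop origin 155 168 x2
roll_large [([518.5, 64.0, 118.6], 0.55)]
rod_tip [([693.4, 58.1, -2.2], 0.47)]
side crop origin 157 106 x2
roll_large [([511.9, 60.0, 118.1], 0.82)]
rod_tip [([511.8, 101.6, 115.3], 0.79)]
```

View pics/large1.png

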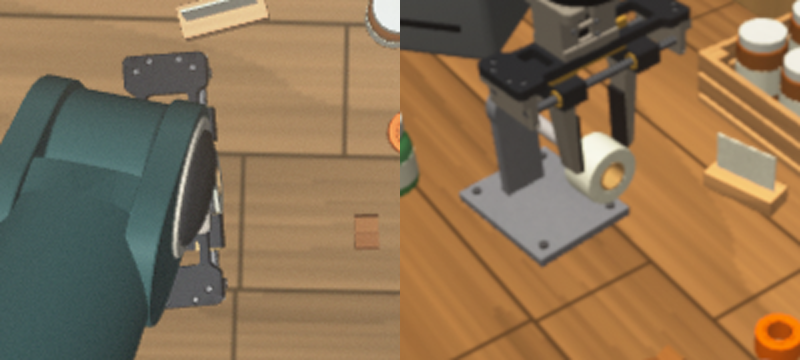

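The side crop shows the large roll held level, with its front hole at about px (263,195). The rod tip is just hidden behind the finger. I'll overlay the expected model to check the offset.

```bash
cat >> h.py <<'E'
def circ(d,r,lat=0,dz=0):
    a=np.linspace(0,2*np.pi,60,endpoint=False)
    return ROOT+OUT*d+[0,0,dz]+r*(np.cos(a)[:,None]*LAT+np.sin(a)[:,None]*np.array([0,0,1]))+LAT*lat
def overlay(name,circles,c="side",box=(200,110,120,120),s=5):
    im=viewer.read_camera(c); x,y,w,h=box
    a=cv2.resize(im[y:y+h,x:x+w],None,fx=s,fy=s,interpolation=cv2.INTER_CUBIC)[...,::-1].copy()
    for k,C in enumerate(circles):
        q=((project(c,C)-[x,y]+.5)*s).astype(int); cv2.polylines(a,[q.reshape(-1,1,2)],True,[(0,0,255),(255,0,0),(0,160,0),(255,0,255)][k%4],1)
    cv2.imwrite(f"pics/{name}.png",a)
E
python3 - <<'E'
from h import *
p=robot.observe()["tcp_pos"]; rel=p+[0,0,19]-ROOT; d=rel@OUT; print(d,rel@LAT,rel[2])
overlay("ov1",[circ(d+18,30,rel@LAT,rel[2]),circ(d+18,12.5,rel@LAT,rel[2]),circ(94,5),circ(88,8)])
E
```

```text
136.87635481381432 0.08833222767076139 0.17151955749264403
```

View pics/ov1.png

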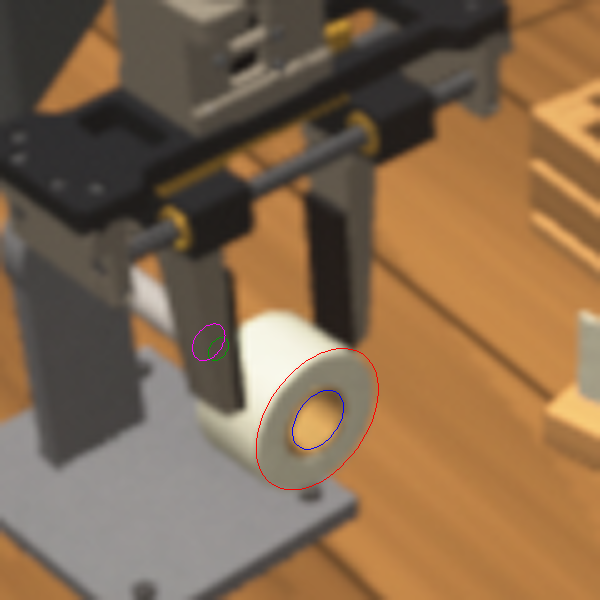

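The model rim sits on the roll to within about 1 px, so I'll insert step by step and watch the force.

```bash
cat >> h.py <<'E'
def insert(ds,lat=0,dz=0,feed=60,lim=8,side=6):
    f0=robot.observe()["contact_force"]
    for d in ds:
        robot.servo_line(onrod(d,lat,dz),feed); s=robot.observe(); f=s["contact_force"]-f0
        p=s["tcp_pos"]-onrod(0); a=f@OUT; l=f@LAT
        print(round(d,1),"actual %.1f lat %.1f dz %.1f | axial %.1f lat %.1f z %.1f"%(p@OUT,p@LAT,p[2],a,l,f[2]))
        if abs(a)>lim or np.hypot(l,f[2])>side: print("STOP"); return False
    return True
E
python3 - <<'E'
from h import *
insert([125,117,112,107,102,95,85,75,60,45],0,0.5)
print(robot.observe()["t"])
E
```

```text
125 actual 124.3 lat -0.0 dz 0.4 | axial -2.1 lat 0.9 z -0.2
117 actual 116.5 lat -0.0 dz 0.4 | axial -0.5 lat 0.1 z 0.2
112 actual 111.7 lat 0.0 dz 0.5 | axial -0.3 lat 0.5 z 0.0
107 actual 106.6 lat -0.0 dz 0.5 | axial -1.2 lat -0.2 z -0.8
102 actual 101.6 lat -0.0 dz 0.4 | axial -0.0 lat -0.0 z -0.7
95 actual 94.5 lat -0.0 dz 0.4 | axial -1.5 lat 0.1 z -0.5
85 actual 84.4 lat -0.0 dz 0.4 | axial -1.3 lat -0.0 z 0.4
75 actual 74.5 lat -0.0 dz 0.4 | axial -0.2 lat -0.0 z -0.5
60 actual 59.5 lat -0.1 dz 0.4 | axial -1.0 lat 0.3 z 0.0
45 actual 44.5 lat -0.1 dz 0.5 | axial -1.2 lat 0.0 z 0.5
13.7167
```

```bash
python3 - <<'E'
from h import *
insert([30,24,22,20.5,19.5,18.5,17.5,16.5],0,0.5,feed=40,lim=5)
p=robot.observe()["tcp_pos"]-onrod(0)
grip(0.85); robot.hold(.3); robot.servo_line(robot.observe()["tcp_pos"]+[0,0,150],200)
pick([507,-191,41],-.2,0.85,15)
robot.movep(onrod(94+13+22)+[0,0,60],rv(YAW)); robot.servo_line(onrod(94+13+22,0,.5),150); robot.hold(.2)
rel=robot.observe()["tcp_pos"]+[0,0,19]-ROOT; d=rel@OUT; print(d,robot.observe()["t"])
overlay("ov2",[circ(d+13,23,rel@LAT,rel[2]),circ(d+13,12.5,rel@LAT,rel[2]),circ(94,5),circ(38,30,0,-4.5)])
E
```

```text
30 actual 29.8 lat -0.0 dz 0.5 | axial 0.3 lat -1.1 z 0.1
24 actual 23.7 lat -0.0 dz 0.5 | axial 0.0 lat -0.3 z -0.6
22 actual 21.9 lat -0.0 dz 0.5 | axial -0.6 lat -0.9 z -0.9
20.5 actual 20.4 lat 0.0 dz 0.5 | axial 0.6 lat -0.9 z -0.8
19.5 actual 19.5 lat -0.0 dz 0.5 | axial 0.2 lat 0.0 z -0.9
18.5 actual 18.5 lat 0.0 dz 0.5 | axial 0.5 lat -0.6 z -0.3
17.5 actual 18.3 lat -0.0 dz 0.5 | axial 3.5 lat 0.2 z 0.8
16.5 actual 18.2 lat -0.1 dz 0.5 | axial 5.4 lat -1.0 z 1.9
STOP
grip mm 33.4 F 12.3 t 21.0
after lift 33.1 [-0.3  0.1 -0.5]
129.0906441079219 23.875
```

View pics/ov2.png

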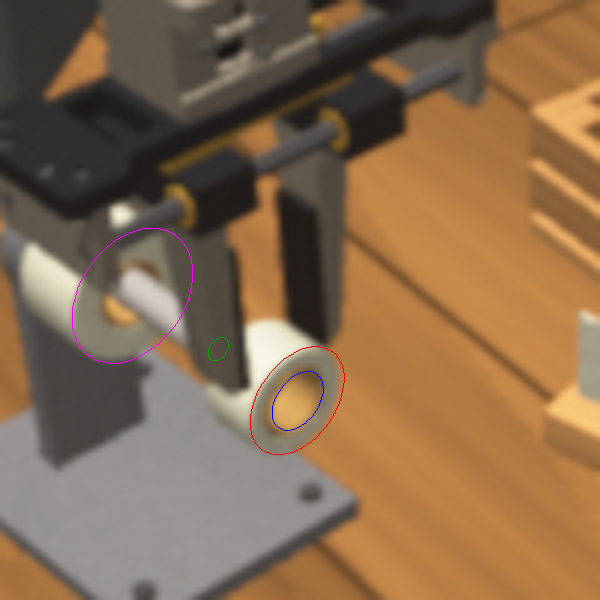

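The large roll hangs against the back plate (px ~(226,170)) and the small roll is held square within about 1 px of the model. I'll insert it, then fetch the cap.

```bash
python3 - <<'E'
from h import *
ok=insert([118,112,107,102,97,90,80,65,56,53,51.5,50.5,49.5,48.5,47.5],0,0.5,lim=4)
d=(robot.observe()["tcp_pos"]-onrod(0))@OUT
print(d,robot.observe()["t"])
if d<56:
    grip(0.85); robot.hold(.3); robot.servo_line(robot.observe()["tcp_pos"]+[0,0,150],200)
    a=.3; o=np.array([np.sin(a),-np.cos(a),0])
    pick(np.array([503.5,-290.5,42])+2*o,a,0.8,25)
    robot.movep(onrod(94+22+25)+[0,0,60],rv(YAW)); robot.servo_line(onrod(94+22+25),150); robot.hold(.2)
    rel=robot.observe()["tcp_pos"]+[0,0,19]-ROOT; d=rel@OUT; print(d,robot.observe()["t"])
    overlay("ov3",[circ(d+13,20,rel@LAT,rel[2]),circ(d-22,26,rel@LAT,rel[2]),circ(94,5),circ(62,23,0,-4.5)])
E
```

```text
118 actual 117.1 lat 0.0 dz 0.5 | axial 0.0 lat 0.3 z 0.7
112 actual 111.5 lat -0.0 dz 0.5 | axial 0.3 lat 0.2 z 1.1
107 actual 106.7 lat -0.0 dz 0.4 | axial -0.3 lat 1.0 z 0.4
102 actual 101.6 lat -0.0 dz 0.5 | axial -0.1 lat 0.3 z 1.9
97 actual 96.6 lat -0.0 dz 0.4 | axial 0.3 lat 0.0 z 1.0
90 actual 89.5 lat -0.0 dz 0.4 | axial 1.2 lat 0.7 z 0.4
80 actual 79.4 lat -0.0 dz 0.4 | axial 0.5 lat 1.2 z 0.0
65 actual 64.5 lat -0.0 dz 0.4 | axial 0.7 lat 0.8 z 0.9
56 actual 55.5 lat -0.0 dz 0.4 | axial 0.3 lat 0.4 z -0.1
53 actual 52.9 lat -0.0 dz 0.5 | axial 0.5 lat 0.9 z 0.8
51.5 actual 51.5 lat 0.0 dz 0.5 | axial 0.2 lat 0.7 z 0.9
50.5 actual 50.5 lat 0.0 dz 0.5 | axial -0.2 lat 0.8 z 0.5
49.5 actual 49.7 lat -0.0 dz 0.5 | axial 1.2 lat 0.6 z 1.6
48.5 actual 49.5 lat -0.1 dz 0.5 | axial 4.5 lat -0.9 z 1.1
STOP
49.493876297687976 27.7917
grip mm 25.4 F 20.1 t 33.3
after lift 25.1 [-0.3  0.3 -1.6]
141.09452023317036 36.4333
```

View pics/ov3.png

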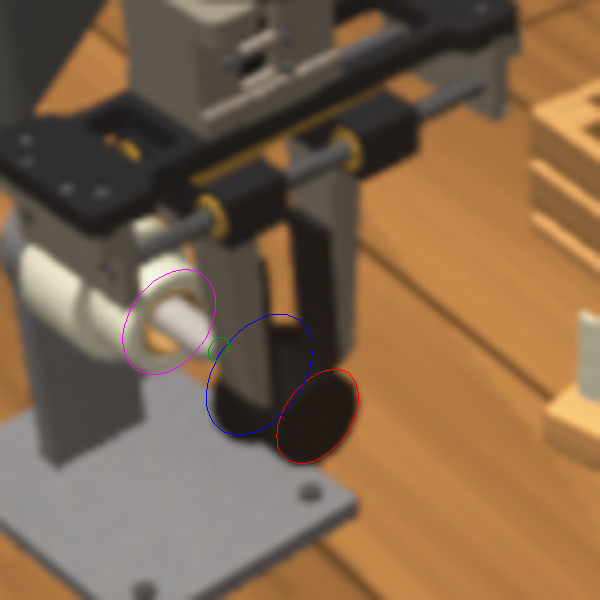

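The cap is held, mouth towards the rod, and the rod tip at px ~(243,179) lines up with the model. The rolls are home, contact felt at 18.2 and 49.5 mm. Now I'll insert the cap.

```bash
python3 - <<'E'
from h import *
insert([125,120,116,114,112,110,108,105,102,99,96,94,92],0,1.0,feed=40,lim=8,side=7)
print(robot.observe()["t"],robot.observe()["wrist_torque"])
E
```

```text
125 actual 124.8 lat -0.0 dz 1.0 | axial 0.7 lat -0.4 z -0.7
120 actual 119.7 lat -0.0 dz 0.9 | axial 0.7 lat 0.9 z -0.3
116 actual 115.7 lat 0.0 dz 1.0 | axial 0.1 lat -0.1 z -0.5
114 actual 113.9 lat -0.0 dz 1.0 | axial 0.6 lat -0.6 z -0.0
112 actual 111.9 lat -0.0 dz 1.0 | axial 1.0 lat 0.2 z -1.1
110 actual 109.8 lat -0.0 dz 1.0 | axial 0.7 lat 0.3 z -0.1
108 actual 107.8 lat 0.0 dz 1.0 | axial 0.2 lat -1.0 z -0.0
105 actual 104.7 lat -0.0 dz 1.0 | axial 0.4 lat -0.1 z -0.2
102 actual 101.7 lat 0.2 dz 1.0 | axial 0.8 lat -0.4 z -1.1
99 actual 98.8 lat 0.3 dz 1.0 | axial 0.5 lat 1.4 z -2.4
96 actual 95.8 lat 0.2 dz 1.0 | axial 0.5 lat 1.5 z -1.8
94 actual 94.0 lat 0.2 dz 1.0 | axial 1.3 lat 2.5 z -2.7
92 actual 91.9 lat 0.1 dz 1.0 | axial 0.9 lat 1.9 z -1.5
40.0583 [-0.26209122 -0.46581155 -0.04942892]
```

```bash
python3 - <<'E'
from h import *
insert([90,89,88,87,86,85,84,83,82,81],0.2,0.6,feed=30,lim=13,side=9)
p=robot.observe()["tcp_pos"]+[0,0,19]-ROOT; print(p@OUT,robot.observe()["t"],robot.observe()["grip_width"]*92)
E
```

```text
90 actual 89.5 lat -0.0 dz 0.5 | axial -1.0 lat -1.1 z -0.3
89 actual 88.8 lat 0.0 dz 0.6 | axial -0.6 lat -1.4 z 1.6
88 actual 87.8 lat 0.0 dz 0.6 | axial -0.3 lat -1.4 z 0.8
87 actual 86.9 lat 0.1 dz 0.6 | axial -1.0 lat -1.8 z 1.0
86 actual 85.9 lat 0.1 dz 0.6 | axial -0.2 lat -2.2 z 0.9
85 actual 85.0 lat 0.1 dz 0.6 | axial 0.0 lat -1.4 z 1.7
84 actual 84.7 lat 0.1 dz 0.5 | axial 2.6 lat -1.3 z -0.2
83 actual 84.0 lat 0.2 dz 0.7 | axial 5.0 lat -2.4 z 1.9
82 actual 83.4 lat 0.2 dz 0.8 | axial 5.8 lat -2.0 z 2.4
81 actual 83.2 lat 0.3 dz 0.8 | axial 7.0 lat -3.8 z 2.4
83.23623907068271 42.5583 23.54769990814996
```

```bash
python3 - <<'E'
from h import *
grip(0.8); robot.hold(.3); robot.servo_line(robot.observe()["tcp_pos"]+[0,0,110],200)
# retreat outward, shut, then push on the grip's end face
robot.servo_line(onrod(190,0,110),250); grip(0.0); robot.hold(.2)
overlay("ov4",[circ(101,20,0,-2),circ(66,26,0,-2),circ(62,23,0,-4.5)],box=(190,110,130,110))
print(robot.observe()["t"])
for c in ("top","side"):
    K,R,t=cam(c); viewer.read_camera(c)
    for n in("cap","cap_mouth"):print(c,n,[(np.round((R.T@(np.array(q["at"])-t)-ROOT)@np.c_[OUT,LAT,[0,0,1]],1)) for q in viewer.pinpoint(n,c)[:1]])
E
```

```text
46.3667
top cap []
top cap_mouth []
side cap [array([87.9, -2.8, -4.1])]
side cap_mouth [array([65.3, -3.4, -1.5])]
```

View pics/ov4.png

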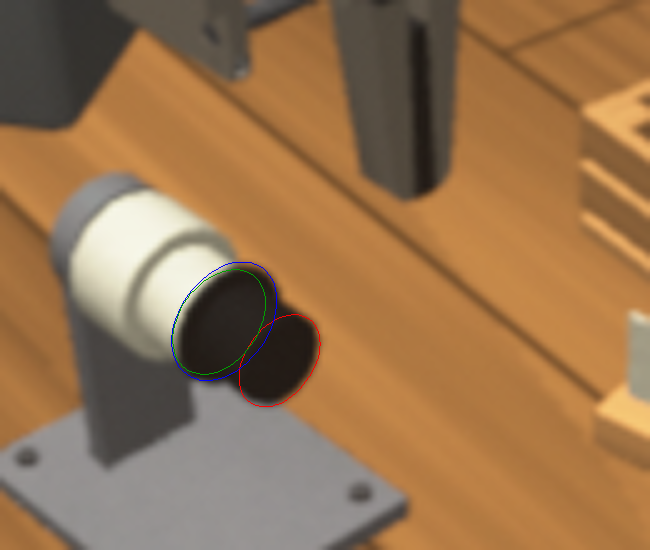

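The cap sits on the home-position model to within about 1 px. A gentle push with shut fingers on its end will confirm it.

```bash
python3 - <<'E'
from h import *
robot.servo_line(onrod(135,0,110),250); robot.servo_line(onrod(135,0,5),200)
robot.hold(.1)
insert([118,114,112,110,108.5,107],0,5,feed=50,lim=9,side=8)
robot.servo_line(onrod(135,0,5),150); robot.servo_line(onrod(150,0,110),250); robot.hold(.2)
overlay("ov5",[circ(101,20,0,-2),circ(66,26,0,-2)],box=(190,110,130,110)); print(robot.observe()["t"])
E
```

```text
118 actual 117.5 lat -0.0 dz 5.0 | axial 2.2 lat 0.1 z -0.2
114 actual 113.9 lat -0.0 dz 5.0 | axial 0.7 lat 0.5 z 0.8
112 actual 112.0 lat 0.0 dz 5.0 | axial 1.0 lat 0.1 z -0.3
110 actual 109.9 lat 0.0 dz 5.0 | axial 0.6 lat -1.4 z -0.8
108.5 actual 108.4 lat -0.0 dz 5.0 | axial 0.3 lat 0.4 z 0.2
107 actual 106.9 lat 0.0 dz 5.0 | axial -0.2 lat -0.1 z 0.1
50.7083
```

View pics/ov5.png

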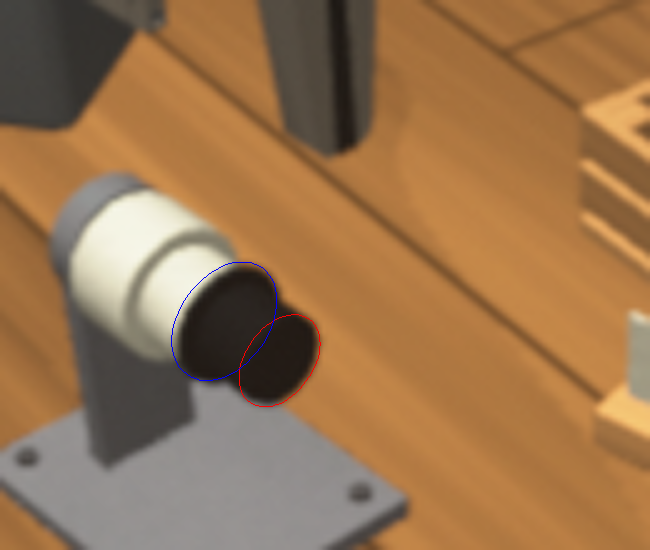

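There was no contact down to 107 mm, so I'll push once more and go further in.

```bash
python3 - <<'E'
from h import *
robot.servo_line(onrod(120,0,110),250); robot.servo_line(onrod(120,0,-4),200)
robot.hold(.1)
r=insert([109,107,105,104,103,102,101,100,99,98,97],0,-4,feed=50,lim=9,side=8)
robot.servo_line(onrod(125,0,-4),150); robot.servo_line(onrod(150,0,110),250); robot.hold(.2)
for i in range(3):
    viewer.read_camera("side"); K,R,t=cam("side")
    print([(np.round((R.T@(np.array(q["at"])-t)-ROOT)@np.c_[OUT,LAT,[0,0,1]],1)) for n in("cap","cap_mouth") for q in viewer.pinpoint(n,"side")[:1]])
print(robot.observe()["t"])
E
```

```text
109 actual 112.1 lat 0.7 dz -2.8 | axial 8.9 lat -1.0 z 5.6
107 actual 112.0 lat 0.8 dz -2.7 | axial 12.4 lat -1.1 z 4.3
STOP
[array([84.9, -3.9, -0.6]), array([69. , -5. , -4.8])]
[array([87.2, -0.8, -1.7]), array([66. , -6.3, -5.2])]
[array([87.1, -2.9, -2.7]), array([67.2, -2.7, -4.6])]
53.9417
```

```bash
python3 - <<'E'
from h import *
overlay("ov6",[circ(101,20,0,-2),circ(66,26,0,-2)],box=(190,110,130,110))
s=robot.observe(); print(s["tcp_pos"],s["grip_width"]*92,s["contact_force"])
a=cv2.imread("pics/ov4.png").astype(int);b=cv2.imread("pics/ov5.png").astype(int);c=cv2.imread("pics/ov6.png").astype(int)
m=np.s_[170:480,50:340]; print(abs(b-c)[m].mean(),abs(b-c)[m].max(),abs(a-b)[m].mean(),(abs(b-c)[m].max(2)>40).sum())
E
```

```text
[516.28011354  49.76600504 210.99182335] 0.27352709676862885 [-0.21867199 -0.01072192  0.07588375]
0.6020096403411198 29 1.0997367445309603 0
```

View pics/ov6.png

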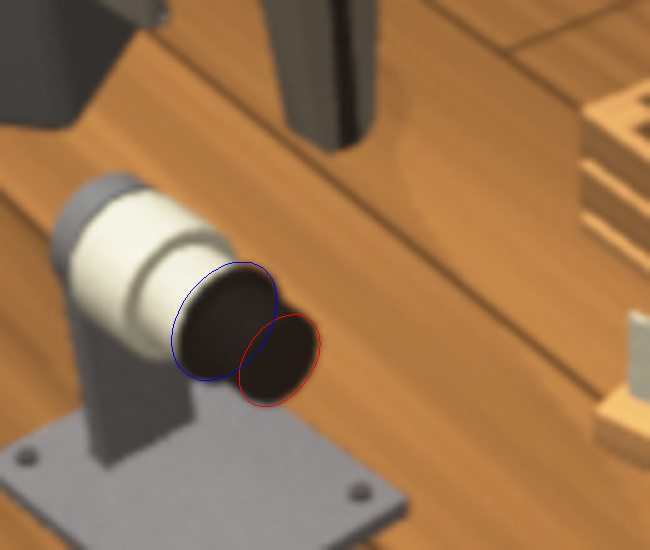

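```bash
python3 -c "
from cell import robot
print(robot.job_done())"
```

```text
the job is handed in; nothing more can be done
None
```

The job is handed in at about 54 s of the 72 s: the large roll is on the rod first, the small roll in front of it, and the black cap on the end, seated to within about 1 px (1.7 mm) of its home position in the last image and unmoved by a 12 N push; a first, slightly higher push met no contact, probably because of the shape of the fingers.

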